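Shut the drying cabinet's roof vent with the hook pole

TASK

The roof vent of the drying cabinet has been left open. Take the hook pole by its wooden handle, put its prong through the ring eye of the raised flap, and with the prong in the eye lower the flap gently until it is fully shut, without letting it drop; then unhook the pole and lay it back in its rest. Touch the cabinet and its flap with the pole only, and leave the other things on the bench where they stand.

Things in the scene. Friction and masses are not known exactly. Their poses are not given: they have to be found in the camera images.
- cabinet: fixed grey sheet-steel drying cabinet, 200 (x) x 220 (y) x 215 mm high, on the bench to the robot's right; control strip and glazed door on its front (-x, the side to the robot). Origin: centre of its underside; z up, y to the left as seen from the robot. On its roof a 14 mm curb, covered by the flap when shut
- vent_flap (a joint): opening of the roof vent flap, rad: 0 shut (flat on the curb), 1.57 upright, 1.9 stop. Bare metal plate, 172 mm along the hinge, 175 mm from hinge to free edge, 0.3 kg; hinged at its -y edge, so it shuts by swinging to +y and down. Stiff hinges (0.15 N m) hold it above about 1.0 rad; lower down it falls shut of its own weight unless held
- flap_hinge (a point): point on the flap's hinge line, in the middle of its length: 75 mm to -y of the cabinet's centre, 231 mm above the bench; axes as the cabinet's (hinge line along x)
- flap_eye (a point): centre of the ring eye on the middle of the flap's free edge, 208 mm from the hinge line. Ring of 7 mm bar, 36 mm clear inside, 50 mm over all, 8 mm clear of the edge; its axis (the way the prong goes through) is x, parallel to the hinge; y points along the flap, away from the hinge. Height above the bench 231 mm shut, 439 mm upright; when shut it lies 133 mm to +y of the cabinet's centre
- hook_pole: loose hook pole, 0.17 kg, in its rest, hook to the robot's right. Pale wooden flat-sided handle 24 (x) x 200 (y) x 26 mm (z), from y = -80 to +120; 10 mm dark steel tube on along -y to y = -360, where an 8 mm prong 45 mm long is bent square to +x. Origin on the axis, in the handle; mass centre 30 to 90 mm from it towards the hook. Grip across x, between y = -40 and +40 mm
- hook_prong (a point): middle of the prong's length, at (22.5, -360, 0) mm in the hook pole's frame; axes as the pole's (x along the prong to its tip)
- pole_rest: fixed wooden rest for the pole: board 70 x 360 (y) x 12 mm, origin at the centre of its underside. Two flat-floored saddles, 22 mm thick along y, cheeks leaning outwards: for the handle at y = +155 mm (floor 32 mm high, 40 mm between the cheeks, which rise to 56 mm), for the tube at y = -150 mm (floor 40 mm, 36 mm wide, cheeks to 60 mm)
- rest_seat (a point): where the pole's origin lies when the pole is in its rest: at (0, 60, 45) mm in the rest's frame; axes as the rest's
- spray_can: bystander: aerosol can, 67 mm across, 189 mm high; origin at the centre of its underside
- tin_2: bystander: grey tin with pencils, 59 mm across, 149 mm high; origin at the centre of its underside
- grease_pot: bystander: open pot of grease, 88 mm across, 66 mm high; origin at the centre of its underside
- tape_black: bystander: small roll of black tape lying flat, 53 mm across, 19 mm high; origin at the centre of its underside

How it is judged (in metres and radians):
On the way, in this order (a step that is already met when the one before it is completed fails the run):
1. the prong is through the ring eye while the flap is still up (distance between hook_prong and flap_eye below 0.021 m and value of joint vent_flap above 0.9 rad), for 0.2 s.
2. the flap is down on its curb with the prong still in the eye (value of joint vent_flap below 0.06 rad and distance between hook_prong and flap_eye below 0.03 m), for 0.1 s.
At the end, for the whole second after the job is handed in: The flap is shut (within 0.04 rad) and the pole lies at rest in both saddles of its rest, its origin within 35 mm of the seat point in plan and 8 mm in height, parallel to the rest within 0.1 rad (value of joint vent_flap below 0.04 rad and horizontal distance between hook_pole and rest_seat below 0.035 m and z of hook_pole in the frame of rest_seat between -0.008 and 0.008 m and angle between the y axis of hook_pole and the y axis of pole_rest, either way round below 0.1 rad and linear speed of hook_pole below 0.02 m/s); the robot touches nothing.
It fails at once if the flap drops or is slammed (it swings shut faster than 2.5 rad/s) (velocity of joint vent_flap below -2.5 rad/s).
It fails at once if the hand touches the cabinet or its flap (contact force between the fingers and cabinet above 1 N).
It fails at once if the arm touches the cabinet or its flap (contact force between the arm and cabinet above 1 N).
It fails at once if a bystander is pushed more than 30 mm or knocked over (distance of any of spray_can, tin_2, grease_pot, tape_black from where it was at the start of the episode above 0.03 m or angle between any of spray_can, tin_2's own z axis and vertical above 0.5 rad).
It also fails if it takes over 58 s, if anything falls off the work surface, if the arm or the gripper's body presses on something with over 40 N, if the wrist force passes 120 N, or if a joint passes its speed limit or range.

ROBOT

A 6-joint arm with a two-finger parallel gripper is mounted at the origin on a cart in front of the work surface, level with it; the furniture and walls round the work are solid. World frame = base frame: x ahead of the robot, y to its left, z up, the work surface at z = 0. Lengths are in mm, angles in rad, forces in N, time in s.
With the tool pointing down it reaches from about 350 to 975 mm from the base axis. Payload 7.1 kg.
Tool frame: the origin (TCP) lies at the very end of the fingers, on their centre line; the grasp point (between the pads) lies ctrl.hold_point_z behind it (ctrl.hold_point_z is the distance from the TCP to the grasp point, in mm); z points along the fingers, y is the line along which they close (so a half turn about z gives the same grasp; the last joint's range is limited). The gripper opens to 88 mm and grips with 3 to 60 N. Pads are 20 mm wide; open, the fingers measure 115 mm over their backs; the gripper's body (75 mm by 178 mm) begins 61 mm behind the grasp point.
Start: joints at [-1.135, 0.423, 1.63, -0, 1.089, -0.019], TCP at [274.566, -561.443, 222.675] pointing down, gripper open.
Joint ranges: [-3, 3], [-0.9, 2.11], [0.09, 2.58], [-1.31, 4.45], [0.11, 2.69], [-2.54, 2.54]. Speed limits (rad/s): [2.39, 2.39, 3.01, 3.14, 3.14, 3.14].

INTERFACE

Orientations are given as a rotation vector (axis times angle).
In Python, from workcell import ctrl gives the robot as it stands. The module is installed in compiled form; this text tells all that it offers.
- The arm moves only by the shell command python3 -m creep 'ROWS'. ROWS is JSON, a list of rows, each an object with "translation": the shift along the tool's x, y, z in mm, a list of three; "angular": the turn, a rotation vector about the tool's x, y, z in rad, a list of three; "jaw": the opening, from 0 (shut) to 1 (fully open). A call has exactly 8 rows; each row is the pose to reach, as a shift and turn from the pose commanded when the call began, along the tool's axes at that moment; what a row does not reach only later rows make up. A row lasts 1/8 s, in which the tool goes at most 62.5 mm and 10.7 degrees, less where a joint would pass 70% of its speed; a pose out of reach is approached as far as the arm can. A call with a gripper value outside its range is refused whole. The fingers move at their own pace and stop on an object; the grip force is fixed at half the most. Time passes only in rows, so rows that repeat a pose let the fingers close, or fill a call up. It gives the time, the measured TCP pose, the force, the opening and the grip force at its end, in the units of the state.
- ctrl.get_obs(): the state, without advancing time (a new reading comes with each control period).
- ctrl.get_image(name): name is "scene" or "top"; returns the picture (400x640x3 uint8, red, green, blue); there is no depth.
- ctrl.camera_info(name): a dict with "camera_matrix" (3x3 intrinsics, pixels), "world_from_camera" (4x4, takes a point from camera to world coordinates). Camera axes: x right, y up, looking along -z (the intrinsics and any distortion apply to the point x, -y, -z); pixel columns grow to the right and rows downward; lengths in mm; the calibration is good to about 2 mm. A picture is of the moment at which its call begins. camera_info takes no time and is no camera call.
- ctrl.close_job(): hands the job in; it is judged then, once.
Trained networks look in the newest picture that a camera, given by its name, has taken for a name from the list of things; names that differ only in an ending like _2 or _b are one class to them, and where a whole thing is asked for, a point or a joint stands for the part that bears it (a point fixed in the world has none). Each returns a list of dicts, best first, with "score" (0 to 1); they miss things now and then, are a little off and sometimes report something else, mostly with a low value. They report only what shows in the picture. A call takes as long as a camera call.
- ctrl.look_for(camera, label): "rect" ([left, top, right, bottom] in pixels, round what is visible of it).
The state is a dict: "t": time; "qpos": joint angles; "qvel": joint speeds; "joint_torque": joint torques, N m; "ee_pos": TCP position; "orientation": TCP orientation; "ft_force": force on the tool from outside, world axes, zero at the start; "moment": the same for the moment, N m; "width": finger opening in mm; "grasp_force": force on a finger pad.
Only numpy, scipy, OpenCV 4.12 (cv2) and the standard library are available. Lean on these libraries where they do the work, as an engineer would, in place of code of your own. Each camera call takes 0.05 s, during which the arm holds its last target. There are 200 camera calls.

## Working session

There is one attempt and no reset: what is moved stays moved. The work goes in short steps, Python scripts to look and compute and a shell command to move; the robot and the scene stay as the last step left them, time stands still between calls to the robot, and variables do not carry over. Pictures are saved under pics/ and viewed, at most 14 in all, crops included, and the job is handed in when it is done.

```bash
mkdir -p pics; python3 - <<'E'
from workcell import ctrl
import cv2, numpy as np
np.set_printoptions(precision=3,suppress=True)
for c in ("scene","top"):
    im=ctrl.get_image(c); cv2.imwrite(f"pics/{c}0.png",im[:,:,::-1])
    i=ctrl.camera_info(c); print(c,{k:np.array(v) if not isinstance(v,str) else v for k,v in i.items()})
    for l in ["cabinet","vent_flap","flap_eye","hook_pole","hook_prong","pole_rest","spray_can","tin_2","grease_pot","tape_black"]:
        print(l,[(np.round(d["rect"]).astype(int).tolist(),round(d["score"],2)) for d in ctrl.look_for(c,l)[:2]])
print(ctrl.hold_point_z); print(ctrl.get_obs())
E
```

```text
scene {'camera_matrix': array([[431.192,   0.   , 320.965],
       [  0.   , 431.192, 202.012],
       [  0.   ,   0.   ,   1.   ]]), 'world_from_camera': array([[ -0.888,   0.272,  -0.371, 100.284],
       [ -0.46 ,  -0.516,   0.723, 846.315],
       [  0.006,   0.812,   0.583, 877.329],
       [  0.   ,   0.   ,   0.   ,   1.   ]])}
cabinet [([322, 61, 409, 222], 0.88)]
vent_flap [([349, 60, 408, 138], 0.98)]
flap_eye [([348, 62, 407, 138], 0.79)]
hook_pole [([263, 230, 375, 357], 0.67), ([350, 64, 406, 137], 0.66)]
hook_prong [([265, 233, 376, 356], 0.78)]
pole_rest [([260, 258, 362, 369], 0.81)]
spray_can [([273, 197, 298, 258], 0.79), ([320, 58, 409, 221], 0.57)]
tin_2 [([293, 197, 306, 234], 0.82)]
grease_pot [([234, 260, 268, 301], 0.77)]
tape_black [([260, 258, 282, 272], 0.71)]
top {'camera_matrix': array([[379.552,   0.   , 324.444],
       [  0.   , 379.552, 192.944],
       [  0.   ,   0.   ,   1.   ]]), 'world_from_camera': array([[   0.005,    0.984,   -0.18 ,  346.401],
       [  -0.999,    0.012,    0.036,  -27.017],
       [   0.038,    0.18 ,    0.983, 1149.676],
  
[... 283 characters left out ...]
, 0.64), ([217, 142, 249, 177], 0.39)]
spray_can [([285, 144, 309, 175], 0.81), ([168, 213, 339, 240], 0.58)]
tin_2 []
grease_pot [([220, 140, 250, 178], 0.9), ([171, 212, 340, 238], 0.42)]
tape_black [([261, 158, 276, 176], 0.69)]
18.700000000000003
{'t': 1.1, 'qpos': array([-1.135,  0.423,  1.63 ,  0.   ,  1.089, -0.019]), 'qvel': array([ 0.   , -0.001,  0.   ,  0.   , -0.001,  0.001]), 'joint_torque': array([  0.001, -54.458, -27.405,   0.064,   0.017,  -0.   ]), 'ee_pos': array([ 274.569, -561.436,  222.69 ]), 'orientation': array([-3.061, -0.708,  0.   ]), 'ft_force': array([0.159, 0.038, 0.069]), 'moment': array([ 0.026, -0.028,  0.045]), 'grasp_force': 0.0, 'width': 87.54408450536242}
```

```bash
python3 - <<'E'
import cv2
a=cv2.imread("pics/scene0.png");b=cv2.imread("pics/top0.png")
cv2.imwrite("pics/s1.png",cv2.resize(a[50:380,220:440],None,fx=1.8*1,fy=1.8,interpolation=2) if 0 else cv2.resize(a[40:380,215:455],(423,600),interpolation=2))
cv2.imwrite("pics/t1.png",cv2.resize(b[110:260,150:350],(800,600),interpolation=2))
cv2.imwrite("pics/t2.png",cv2.resize(b[90:270,350:550],(660,594),interpolation=2))
E
```

```text
(no output)
```

View pics/s1.png

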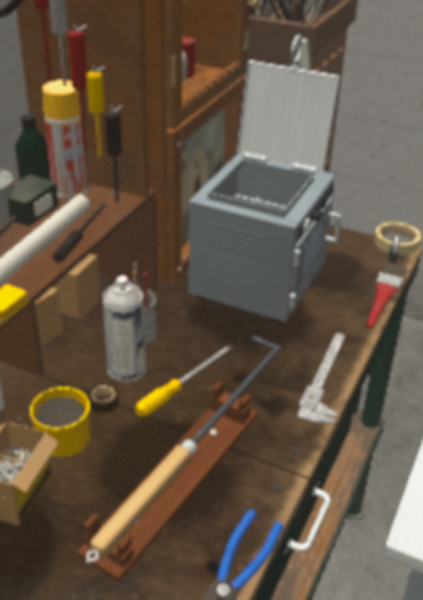

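View pics/t1.png

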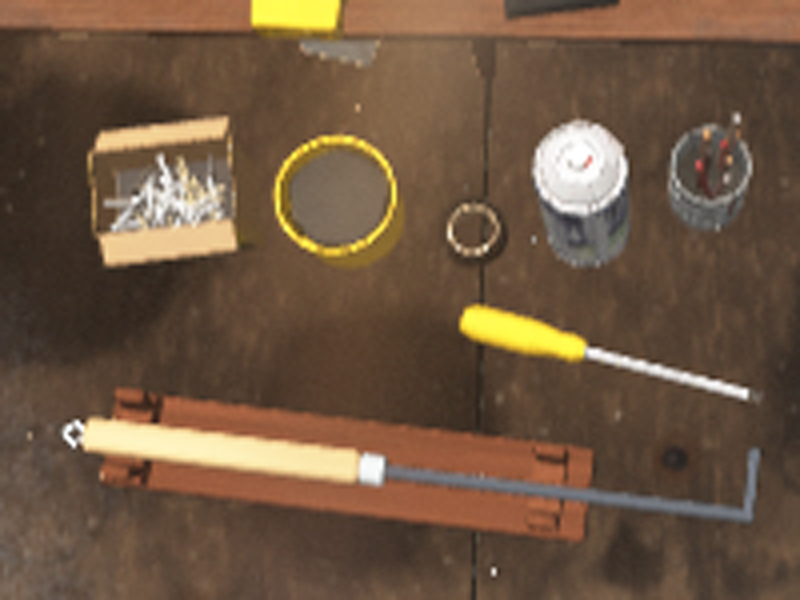

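View pics/t2.png

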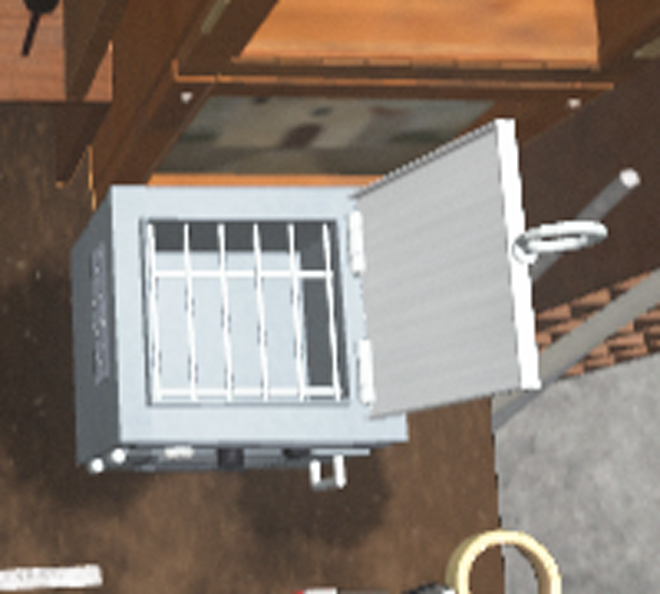

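The top view shows the pole from its handle end at px (170,219) to its hook corner at (337,239), with the prong tip at (338,223). The roof corners are about (384,147), (386,223) and (473,223), and the eye is near (521,162). In the scene view the eye is near (384,67). Next I'll fit poses to these points.

```bash
cat > h.py <<'E'
import numpy as np
from workcell import ctrl
from scipy.spatial.transform import Rotation as R
np.set_printoptions(precision=3,suppress=True)
C={c:ctrl.camera_info(c) for c in("scene","top")}
def proj(c,P):
    K=np.array(C[c]["camera_matrix"]);T=np.array(C[c]["world_from_camera"])
    p=(np.atleast_2d(P)-T[:3,3])@T[:3,:3]; p=p*[1,-1,-1]
    u=p@K.T; return u[:,:2]/u[:,2:]
def ray(c,uv,z):
    K=np.array(C[c]["camera_matrix"]);T=np.array(C[c]["world_from_camera"])
    d=np.linalg.solve(K,[uv[0],uv[1],1])*[1,-1,-1]; d=T[:3,:3]@d
    return T[:3,3]+d*(z-T[2,3])/d[2]
def cab(p,th,x,y,z):  # points in cabinet frame; th None
    c,s=np.cos(p[2]),np.sin(p[2]); return np.array([p[0]+c*x-s*y,p[1]+s*x+c*y,z])
def flap(p,r,x): return cab(p,0,x,-75+r*np.cos(p[3]),231+r*np.sin(p[3]))
E
python3 - <<'E'
from h import *
from scipy.optimize import least_squares
S=lambda x,y:(215+x/1.7625,40+y/1.7647)
T=lambda x,y:(350+x/3.3,90+y/3.3)
obs=[("top",T(112,187),lambda p:cab(p,0,100,110,215)),("top",T(118,441),lambda p:cab(p,0,-100,110,215)),
("top",T(407,440),lambda p:cab(p,0,-100,-110,215)),
("top",T(505,121),lambda p:flap(p,175,86)),("top",T(530,388),lambda p:flap(p,175,-86)),
("top",T(563,238),lambda p:flap(p,208,0)),
("scene",S(190,200),lambda p:cab(p,0,100,110,215)),("scene",S(275,238),lambda p:cab(p,0,-100,110,215)),("scene",S(335,177),lambda p:cab(p,0,-100,-110,215)),
("scene",S(247,62),lambda p:flap(p,175,86)),("scene",S(338,80),lambda p:flap(p,175,-86)),("scene",S(298,48),lambda p:flap(p,208,0))]
f=lambda p:np.concatenate([proj(c,g(p))[0]-o for c,o,g in obs])
r=least_squares(f,[450,-420,0,1.6],x_scale=[100,100,1,1],loss="soft_l1")
print("cab",r.x,"res",f(r.x).reshape(-1,2)); 
print("eye",flap(r.x,208,0),"shut",cab(r.x,0,0,133,231))
T=lambda x,y:(150+x/4,110+y/4)
a=ray("top",T(82,436),45);b=ray("top",T(748,515),45);t=ray("top",T(752,452),45)
u=(a-b)/np.linalg.norm(a-b);print("pole end/corner/tip",a,b,t,"len",np.linalg.norm(a-b),np.linalg.norm(t-b),"origin",b+u*360,a-u*120,"yaw",np.arctan2(-u[0],u[1]))
S2=[ray("scene",S(*q),45) for q in((95,548),(278,347),(255,340))];print("scene",S2)
rc=[ray("top",T(*q),12) for q in((118,388),(594,450),(585,540),(100,484))];print("rest",rc,np.mean(rc,0))
for n,q,z in(("can",(580,160),189),("tin",(712,165),149),("pot",(336,195),66),("tape",(474,230),19)):print(n,ray("top",T(*q),z))
o=ctrl.get_obs();print(R.from_rotvec(o["orientation"]).as_matrix())
E
```

```text
cab [ 542.782 -322.969    0.009    1.769] res [[-0.95  -0.39 ]
 [-0.237  0.066]
 [-0.618  0.379]
 [ 0.428  0.054]
 [ 0.366 -0.032]
 [-1.923  0.177]
 [-1.22  -0.912]
 [10.721 -7.223]
 [-0.265 -3.009]
 [ 1.214 -2.102]
 [ 0.828 -3.479]
 [-1.061 -0.624]]
eye [ 543.772 -438.87   434.938] shut [ 541.645 -189.974  231.   ]
pole end/corner/tip [467.379 375.302  45.   ] [ 414.246 -105.04    45.   ] [ 460.053 -108.019   45.   ] len 483.27168156962546 45.90338485316861 origin [453.826 252.778  45.   ] [454.186 256.03   45.   ] yaw -0.11016691892206706
scene [array([470.336, 374.502,  45.   ]), array([ 411.261, -100.034,   45.   ]), array([452.984, -98.917,  45.   ])]
rest [array([507.176, 363.606,  12.   ]), array([463.915,   8.251,  12.   ]), array([396.965,  13.768,  12.   ]), array([435.589, 371.507,  12.   ])] [450.911 189.283  12.   ]
can [636.02   15.184 189.   ]
tin [645.997 -73.27  149.   ]
pot [643.626 198.146  66.   ]
tape [630.548 102.261  19.   ]
[[ 0.898  0.439 -0.   ]
 [ 0.439 -0.898  0.   ]
 [ 0.    -0.    -1.   ]]
```

```bash
python3 -m creep '[{"translation":[60,-75,-60],"angular":[0,0,-0.18],"jaw":1},{"translation":[95,-118,-107],"angular":[0,0,-0.36],"jaw":1},{"translation":[130,-162,-107],"angular":[0,0,-0.54],"jaw":1},{"translation":[165,-206,-107],"angular":[0,0,-0.72],"jaw":1},{"translation":[200,-250,-107],"angular":[0,0,-0.9],"jaw":1},{"translation":[230,-287,-107],"angular":[0,0,-1.006],"jaw":1},{"translation":[250,-312,-107],"angular":[0,0,-1.006],"jaw":1},{"translation":[250,-312,-107],"angular":[0,0,-1.006],"jaw":1}]'; python3 - <<'E'
from h import *
o=ctrl.get_obs();print(o["ee_pos"],R.from_rotvec(o["orientation"]).as_matrix(),o["qpos"])
E
```

```text
t: 2.1
ee_pos: [362.4, -168.8, 330.0]
orientation: [2.334, 2.102, 0.001]
ft_force: [0.8, -1.1, -0.8]
width: 87.5
grasp_force: 0.0
[ 362.429 -168.756  329.999] [[ 0.105  0.994  0.001]
 [ 0.994 -0.105 -0.   ]
 [ 0.     0.001 -1.   ]] [-0.466 -0.057  1.968  0.     1.23  -0.361]
```

```bash
python3 -m creep '[{"translation":[50,6,15],"angular":[0,0,0],"jaw":1},{"translation":[105,12,50],"angular":[0,0,0],"jaw":1},{"translation":[160,19,85],"angular":[0,0,0],"jaw":1},{"translation":[215,26,120],"angular":[0,0,0],"jaw":1},{"translation":[270,32,155],"angular":[0,0,0],"jaw":1},{"translation":[325,38,180],"angular":[0,0,0],"jaw":1},{"translation":[370,44,195],"angular":[0,0,0],"jaw":1},{"translation":[394,47,200],"angular":[0,0,0],"jaw":1}]'
python3 -m creep '[{"translation":[0,0,30],"angular":[0,0,0],"jaw":1},{"translation":[0,0,65],"angular":[0,0,0],"jaw":1},{"translation":[0,0,90],"angular":[0,0,0],"jaw":1},{"translation":[0,0,104],"angular":[0,0,0],"jaw":1},{"translation":[0,0,104],"angular":[0,0,0],"jaw":1},{"translation":[0,0,104],"angular":[0,0,0],"jaw":0},{"translation":[0,0,104],"angular":[0,0,0],"jaw":0},{"translation":[0,0,104],"angular":[0,0,0],"jaw":0}]'
python3 - <<'E'
from h import *
import cv2
o=ctrl.get_obs();print(o["ee_pos"],o["qpos"],o["width"],o["grasp_force"],o["ft_force"])
a=ctrl.get_image("scene")[:,:,::-1];b=ctrl.get_image("top")[:,:,::-1]
cv2.imwrite("pics/g.png",np.hstack([cv2.resize(a[180:380,220:420],(400,400)),cv2.resize(b[150:250,160:360][:, :],(400,200)).repeat(2,0)]))
E
```

```text
t: 3.1
ee_pos: [452.9, 216.5, 128.1]
orientation: [-2.339, -2.097, 0.002]
ft_force: [0.8, -1.2, 1.0]
width: 87.8
grasp_force: 0.0
t: 4.1
ee_pos: [452.5, 215.3, 26.4]
orientation: [2.34, 2.096, 0.002]
ft_force: [0.3, 0.7, 0.5]
width: 61.5
grasp_force: 0.0
[452.492 215.319  26.372] [ 0.42   0.571  2.001 -0.     0.568  0.53 ] 61.47936848165603 0.0 [0.3   0.705 0.467]
```

View pics/g.png

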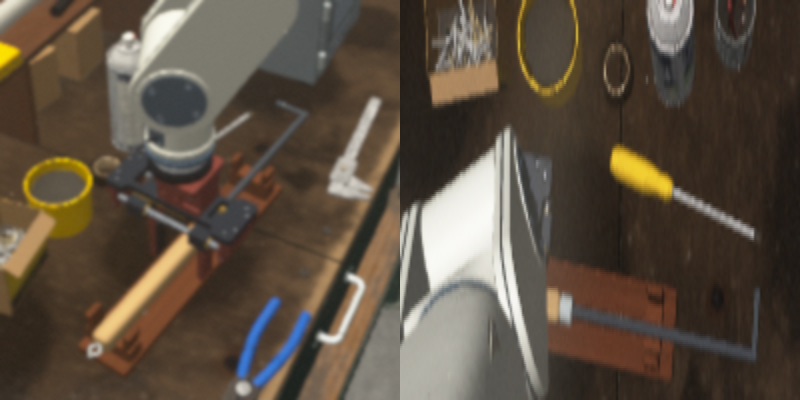

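The fingers straddle the handle and are still closing, so I'll finish the grip and lift.

```bash
python3 -m creep '[{"translation":[0,0,0],"angular":[0,0,0],"jaw":0},{"translation":[0,0,0],"angular":[0,0,0],"jaw":0},{"translation":[0,0,0],"angular":[0,0,0],"jaw":0},{"translation":[0,0,0],"angular":[0,0,0],"jaw":0},{"translation":[0,0,0],"angular":[0,0,0],"jaw":0},{"translation":[0,0,0],"angular":[0,0,0],"jaw":0},{"translation":[0,0,0],"angular":[0,0,0],"jaw":0},{"translation":[0,0,-3],"angular":[0,0,0],"jaw":0}]'
python3 -m creep '[{"translation":[0,0,-6],"angular":[0,0,0],"jaw":0},{"translation":[0,0,-15],"angular":[0,0,0],"jaw":0},{"translation":[0,0,-30],"angular":[0,0,0],"jaw":0},{"translation":[0,0,-50],"angular":[0,0,0],"jaw":0},{"translation":[0,0,-75],"angular":[0,0,0],"jaw":0},{"translation":[0,0,-100],"angular":[0,0,0],"jaw":0},{"translation":[0,0,-120],"angular":[0,0,0],"jaw":0},{"translation":[0,0,-130],"angular":[0,0,0],"jaw":0}]'
python3 - <<'E'
from h import *
import cv2
o=ctrl.get_obs();print(o["ee_pos"],o["qpos"],o["width"],o["grasp_force"],o["ft_force"],o["moment"],o["orientation"])
a=ctrl.get_image("scene")[:,:,::-1];b=ctrl.get_image("top")[:,:,::-1]
cv2.imwrite("pics/l.png",np.hstack([cv2.resize(a[150:350,220:420],(400,400)),cv2.resize(b[130:280,210:360],(400,400))]))
# predicted prong corner/tip if pole held level
p=o["ee_pos"];M=R.from_rotvec(o["orientation"]).as_matrix();g=p-18.7*M[:,2]
px,py=M[:,1],M[:,0]
for c in C: print(c,proj(c,[g-322.4*py,g-322.4*py+45*px]))
E
```

```text
t: 5.2
ee_pos: [451.8, 215.0, 28.5]
orientation: [-2.34, -2.096, 0.001]
ft_force: [0.1, -0.7, -2.1]
width: 23.7
grasp_force: 30.0
t: 6.2
ee_pos: [452.6, 215.3, 160.6]
orientation: [2.34, 2.095, 0.004]
ft_force: [0.1, -0.3, -2.4]
width: 23.8
grasp_force: 30.0
[452.565 215.332 160.595] [ 0.42   0.331  1.95  -0.     0.859  0.53 ] 23.835553521264796 29.989831745624542 [ 0.056 -0.333 -2.375] [-0.005 -0.058 -0.019] [2.34  2.095 0.004]
scene [[375.06  198.519]
 [361.078 193.399]]
top [[340.727 234.409]
 [342.593 217.005]]
```

View pics/l.png

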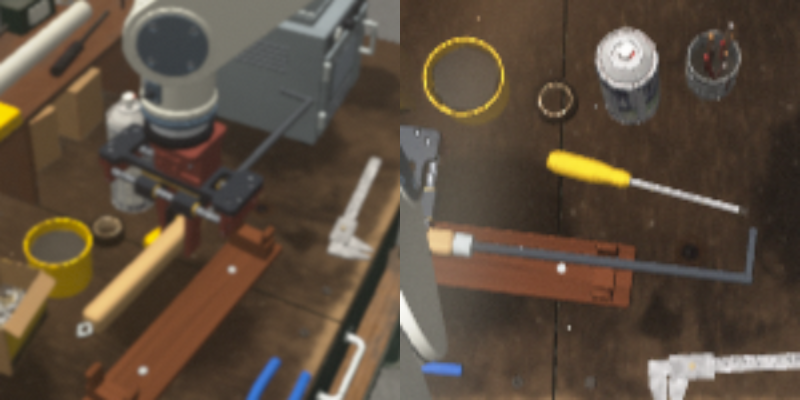

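The pole is held level: the observed prong corner at top px (341.2,234.6) and scene px (375,198.5) matches the prediction. Now I'll raise it to the pre-insert pose.

```bash
python3 -m creep '[{"translation":[0,0,-20],"angular":[0,0,0],"jaw":0},{"translation":[0,0,-55],"angular":[0,0,-0.02],"jaw":0},{"translation":[-5,1,-95],"angular":[0,0,-0.04],"jaw":0},{"translation":[-20,4,-135],"angular":[0,0,-0.06],"jaw":0},{"translation":[-40,7,-175],"angular":[0,0,-0.08],"jaw":0},{"translation":[-65,10,-212],"angular":[0,0,-0.1],"jaw":0},{"translation":[-95,15,-240],"angular":[0,0,-0.115],"jaw":0},{"translation":[-130,20,-256],"angular":[0,0,-0.115],"jaw":0}]'
python3 - <<'E'
from h import *
o=ctrl.get_obs();print(o["ee_pos"],R.from_rotvec(o["orientation"]).as_matrix(),o["qpos"],o["width"])
E
```

```text
t: 7.3
ee_pos: [457.7, 83.0, 415.4]
orientation: [2.215, 2.228, 0.001]
ft_force: [1.2, -0.2, -2.6]
width: 24.2
grasp_force: 30.0
[457.707  82.964 415.379] [[-0.006  1.     0.001]
 [ 1.     0.006  0.   ]
 [ 0.     0.001 -1.   ]] [ 0.154 -0.005  1.728  0.     1.417  0.148] 24.162288738392693
```

```bash
python3 -m creep '[{"translation":[-30,2,0],"angular":[0,0,0],"jaw":0},{"translation":[-65,4,0],"angular":[0,0,0],"jaw":0},{"translation":[-100,6,0],"angular":[0,0,0],"jaw":0},{"translation":[-135,8,0],"angular":[0,0,0],"jaw":0},{"translation":[-165,9,0],"angular":[0,0,0],"jaw":0},{"translation":[-188,10,0],"angular":[0,0,0],"jaw":0},{"translation":[-200,10,0],"angular":[0,0,0],"jaw":0},{"translation":[-200,10,0],"angular":[0,0,0],"jaw":0}]'
python3 - <<'E'
from h import *
import cv2
o=ctrl.get_obs();print(o["ee_pos"],o["qpos"],o["width"])
a=ctrl.get_image("scene")[:,:,::-1];b=ctrl.get_image("top")[:,:,::-1]
cv2.imwrite("pics/i.png",np.hstack([cv2.resize(a[45:125,340:420],(400,400),interpolation=2),cv2.resize(b[125:205,470:550],(400,400),interpolation=2)]))
M=R.from_rotvec(o["orientation"]).as_matrix();g=o["ee_pos"]-18.7*M[:,2]
q=g-322.4*M[:,0]
print("mid",q+22.5*M[:,1])
for c in C: print(c,proj(c,[q,q+45*M[:,1]]))
E
```

```text
t: 8.3
ee_pos: [468.4, -116.5, 414.0]
orientation: [-2.216, -2.225, 0.001]
ft_force: [-0.5, -0.4, -2.0]
width: 23.6
grasp_force: 30.0
[ 468.447 -116.457  414.048] [-0.268  0.028  1.698  0.     1.417 -0.272] 23.642342631688766
mid [ 492.212 -438.778  432.552]
scene [[405.632  71.094]
 [391.718  68.819]]
top [[521.337 199.318]
 [519.219 176.86 ]]
```

View pics/i.png

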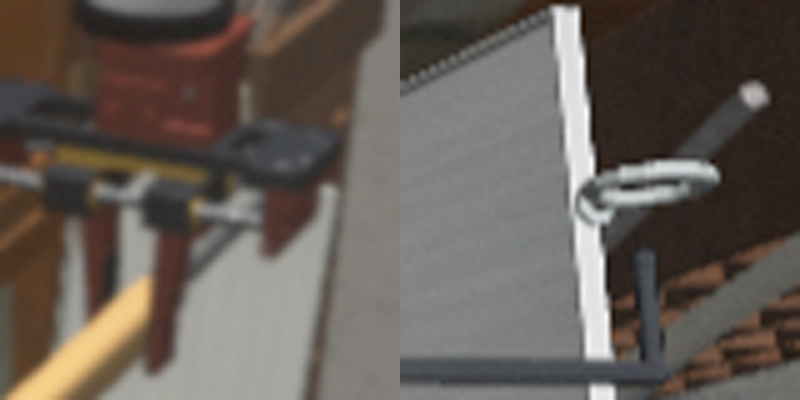

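In the top crop the prong tip at px (519,175) and corner at (521,199) match the prediction. The ring centre is at about (519.9,162), so inserting needs +52 mm in x with a 2 mm shift to -y.

```bash
python3 -m creep '[{"translation":[-3,6,-1],"angular":[0,0,0],"jaw":0},{"translation":[-3,13,-1],"angular":[0,0,0],"jaw":0},{"translation":[-3,21,-1],"angular":[0,0,0],"jaw":0},{"translation":[-3,29,-1],"angular":[0,0,0],"jaw":0},{"translation":[-3,37,-1],"angular":[0,0,0],"jaw":0},{"translation":[-3,45,-1],"angular":[0,0,0],"jaw":0},{"translation":[-3,50,-1],"angular":[0,0,0],"jaw":0},{"translation":[-3,51,-1],"angular":[0,0,0],"jaw":0}]'
python3 - <<'E'
from h import *
import cv2
o=ctrl.get_obs();print(o["ee_pos"],o["qpos"],o["width"],o["ft_force"])
b=ctrl.get_image("top")[:,:,::-1]
cv2.imwrite("pics/j.png",cv2.resize(b[125:205,470:550],(560,560),interpolation=2))
M=R.from_rotvec(o["orientation"]).as_matrix();g=o["ee_pos"]-18.7*M[:,2]
q=g-322.4*M[:,0]
print("mid",q+22.5*M[:,1],M)
for c in C: print(c,proj(c,[q,q+22.5*M[:,1],q+45*M[:,1]]))
E
```

```text
t: 9.4
ee_pos: [520.0, -119.0, 415.6]
orientation: [-2.216, -2.227, 0.0]
ft_force: [0.6, -0.3, -2.0]
width: 23.5
grasp_force: 30.0
[ 519.957 -118.984  415.554] [-0.247  0.115  1.6   -0.     1.426 -0.252] 23.46715106942832 [ 0.557 -0.271 -1.978]
mid [ 544.094 -441.267  434.23 ] [[-0.005  1.    -0.   ]
 [ 1.     0.005  0.   ]
 [ 0.    -0.    -1.   ]]
scene [[389.975  67.675]
 [383.172  66.564]
 [376.452  65.467]]
top [[520.718 173.286]
 [519.66  162.251]
 [518.613 151.333]]
```

View pics/j.png

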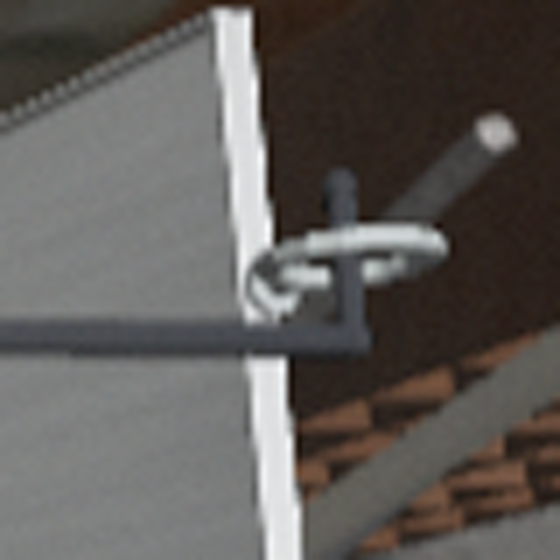

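The prong passes through the ring, crossing it at about px (519,162). Next is the closing arc table.

```bash
python3 - <<'E'
import numpy as np
f0=1.781;b=f0
for call in range(6):
    n=[]
    for k in range(1,9):
        f=max(b-0.038*k,-0.0)
        n.append([round(208*(np.cos(f)-np.cos(b)),1),0,round(-208*(np.sin(f)-np.sin(b)),1)])
    print(round(f,3),n); b=f
E
```

```text
1.477 [[np.float64(7.8), 0, np.float64(-1.5)], [np.float64(15.6), 0, np.float64(-2.7)], [np.float64(23.4), 0, np.float64(-3.6)], [np.float64(31.3), 0, np.float64(-4.2)], [np.float64(39.2), 0, np.float64(-4.5)], [np.float64(47.1), 0, np.float64(-4.5)], [np.float64(55.0), 0, np.float64(-4.3)], [np.float64(62.9), 0, np.float64(-3.7)]]
1.173 [[np.float64(7.9), 0, np.float64(0.9)], [np.float64(15.7), 0, np.float64(2.1)], [np.float64(23.4), 0, np.float64(3.6)], [np.float64(31.1), 0, np.float64(5.3)], [np.float64(38.8), 0, np.float64(7.4)], [np.float64(46.3), 0, np.float64(9.8)], [np.float64(53.8), 0, np.float64(12.4)], [np.float64(61.1), 0, np.float64(15.3)]]
0.869 [[np.float64(7.2), 0, np.float64(3.2)], [np.float64(14.3), 0, np.float64(6.7)], [np.float64(21.3), 0, np.float64(10.4)], [np.float64(28.1), 0, np.float64(14.4)], [np.float64(34.8), 0, np.float64(18.7)], [np.float64(41.3), 0, np.float64(23.2)], [np.float64(47.6), 0, np.float64(27.9)], [np.float64(53.7), 0, np.float64(32.9)]]
0.565 [[np.float64(5.9), 0, np.float64(5.2)], [np.float64(11.7), 0, np.float64(10.7)], [np.float64(17.2), 
[... 183 characters left out ...]
], [np.float64(41.4), 0, np.float64(47.5)]]
0.261 [[np.float64(4.1), 0, np.float64(6.8)], [np.float64(7.9), 0, np.float64(13.7)], [np.float64(11.5), 0, np.float64(20.7)], [np.float64(14.8), 0, np.float64(27.9)], [np.float64(17.9), 0, np.float64(35.2)], [np.float64(20.6), 0, np.float64(42.6)], [np.float64(23.1), 0, np.float64(50.1)], [np.float64(25.3), 0, np.float64(57.7)]]
-0.0 [[np.float64(1.9), 0, np.float64(7.7)], [np.float64(3.5), 0, np.float64(15.4)], [np.float64(4.8), 0, np.float64(23.2)], [np.float64(5.8), 0, np.float64(31.0)], [np.float64(6.5), 0, np.float64(38.9)], [np.float64(6.9), 0, np.float64(46.8)], [np.float64(7.0), 0, np.float64(53.7)], [np.float64(7.0), 0, np.float64(53.7)]]
```

```bash
python3 -m creep '[{"translation":[4,0,-1],"angular":[0,0,0],"jaw":0},{"translation":[12,0,-2],"angular":[0,0,0],"jaw":0},{"translation":[21,0,-3.5],"angular":[0,0,0],"jaw":0},{"translation":[30,0,-4.2],"angular":[0,0,0],"jaw":0},{"translation":[39,0,-4.5],"angular":[0,0,0],"jaw":0},{"translation":[47,0,-4.5],"angular":[0,0,0],"jaw":0},{"translation":[55,0,-4.3],"angular":[0,0,0],"jaw":0},{"translation":[63,0,-3.7],"angular":[0,0,0],"jaw":0}]'
python3 -m creep '[{"translation":[8,0,1],"angular":[0,0,0],"jaw":0},{"translation":[15.7,0,2],"angular":[0,0,0],"jaw":0},{"translation":[23.4,0,3.6],"angular":[0,0,0],"jaw":0},{"translation":[31,0,5.3],"angular":[0,0,0],"jaw":0},{"translation":[38.8,0,7.4],"angular":[0,0,0],"jaw":0},{"translation":[46.3,0,9.8],"angular":[0,0,0],"jaw":0},{"translation":[53.8,0,12.4],"angular":[0,0,0],"jaw":0},{"translation":[61,0,15.3],"angular":[0,0,0],"jaw":0}]'
python3 - <<'E'
from h import *
import cv2
o=ctrl.get_obs();print(o["ee_pos"],o["qpos"],o["width"],o["ft_force"])
a=ctrl.get_image("scene")[:,:,::-1];b=ctrl.get_image("top")[:,:,::-1]
cv2.imwrite("pics/k.png",np.hstack([cv2.resize(a[40:140,310:410],(400,400),interpolation=2),cv2.resize(b[115:215,420:520],(400,400),interpolation=2)]))
M=R.from_rotvec(o["orientation"]).as_matrix();g=o["ee_pos"]-18.7*M[:,2]
q=g-322.4*M[:,0]
print("mid",q+22.5*M[:,1])
for c in C: print(c,proj(c,[q,q+22.5*M[:,1],q+45*M[:,1]]))
E
```

```text
t: 10.45
ee_pos: [519.4, -55.4, 419.3]
orientation: [-2.216, -2.227, -0.0]
ft_force: [-0.5, -0.5, -2.7]
width: 23.9
grasp_force: 30.0
t: 11.45
ee_pos: [519.1, 5.5, 403.9]
orientation: [2.216, 2.227, 0.0]
ft_force: [-0.4, -0.3, -2.4]
width: 23.8
grasp_force: 30.0
[519.077   5.525 403.902] [-0.012  0.097  1.646  0.     1.399 -0.017] 23.846160493641403 [-0.399 -0.265 -2.413]
mid [ 543.208 -316.757  422.597]
scene [[375.232  84.047]
 [368.078  82.755]
 [361.016  81.479]]
top [[456.333 174.225]
 [455.628 163.282]
 [454.931 152.454]]
```

View pics/k.png

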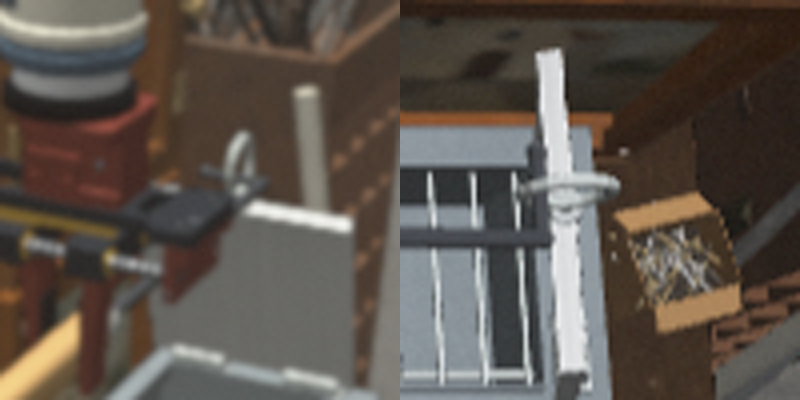

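The prong pulls the flap along, and it is now near upright, about 1.25 rad. I'll go on down, slower through the tipping zone.

```bash
python3 -m creep '[{"translation":[7.2,0,3.2],"angular":[0,0,0],"jaw":0},{"translation":[14.3,0,6.7],"angular":[0,0,0],"jaw":0},{"translation":[21.3,0,10.4],"angular":[0,0,0],"jaw":0},{"translation":[28.1,0,14.4],"angular":[0,0,0],"jaw":0},{"translation":[34.8,0,18.7],"angular":[0,0,0],"jaw":0},{"translation":[41.3,0,23.2],"angular":[0,0,0],"jaw":0},{"translation":[47.6,0,27.9],"angular":[0,0,0],"jaw":0},{"translation":[53.7,0,32.9],"angular":[0,0,0],"jaw":0}]'
python3 - <<'E'
import numpy as np
b=0.869
for s in (.02,.02,.03,.03):
    n=[]
    for k in range(1,9):
        f=max(b-s*k,-0.0)
        n.append([float(round(208*(np.cos(f)-np.cos(b)),1)),0,float(round(-208*(np.sin(f)-np.sin(b)),1))])
    print(round(f,3),n); b=f
from h import *
o=ctrl.get_obs()
M=R.from_rotvec(o["orientation"]).as_matrix();g=o["ee_pos"]-18.7*M[:,2]
print("mid",g-322.4*M[:,0]+22.5*M[:,1],o["ft_force"])
E
```

```text
t: 12.55
ee_pos: [518.8, 59.1, 370.9]
orientation: [2.216, 2.227, 0.0]
ft_force: [0.8, -0.2, -1.6]
width: 23.9
grasp_force: 30.0
0.709 [[3.1, 0, 2.7], [6.2, 0, 5.5], [9.3, 0, 8.3], [12.3, 0, 11.2], [15.2, 0, 14.2], [18.1, 0, 17.2], [20.9, 0, 20.3], [23.6, 0, 23.4]]
0.549 [[2.7, 0, 3.2], [5.3, 0, 6.4], [7.8, 0, 9.7], [10.3, 0, 13.0], [12.7, 0, 16.4], [15.1, 0, 19.9], [17.4, 0, 23.4], [19.6, 0, 26.9]]
0.309 [[3.2, 0, 5.4], [6.2, 0, 10.8], [9.0, 0, 16.4], [11.7, 0, 22.0], [14.2, 0, 27.7], [16.6, 0, 33.5], [18.7, 0, 39.4], [20.7, 0, 45.3]]
0.069 [[1.8, 0, 6.0], [3.4, 0, 12.0], [4.9, 0, 18.1], [6.1, 0, 24.2], [7.2, 0, 30.3], [8.1, 0, 36.5], [8.8, 0, 42.7], [9.4, 0, 48.9]]
mid [ 542.932 -263.147  389.569] [ 0.764 -0.191 -1.553]
```

```bash
python3 -m creep '[{"translation":[3.1,0,2.7],"angular":[0,0,0],"jaw":0},{"translation":[6.2,0,5.5],"angular":[0,0,0],"jaw":0},{"translation":[9.3,0,8.3],"angular":[0,0,0],"jaw":0},{"translation":[12.3,0,11.2],"angular":[0,0,0],"jaw":0},{"translation":[15.2,0,14.2],"angular":[0,0,0],"jaw":0},{"translation":[18.1,0,17.2],"angular":[0,0,0],"jaw":0},{"translation":[20.9,0,20.3],"angular":[0,0,0],"jaw":0},{"translation":[23.6,0,23.4],"angular":[0,0,0],"jaw":0}]'
python3 -m creep '[{"translation":[2.7,0,3.2],"angular":[0,0,0],"jaw":0},{"translation":[5.3,0,6.4],"angular":[0,0,0],"jaw":0},{"translation":[7.8,0,9.7],"angular":[0,0,0],"jaw":0},{"translation":[10.3,0,13],"angular":[0,0,0],"jaw":0},{"translation":[12.7,0,16.4],"angular":[0,0,0],"jaw":0},{"translation":[15.1,0,19.9],"angular":[0,0,0],"jaw":0},{"translation":[17.4,0,23.4],"angular":[0,0,0],"jaw":0},{"translation":[19.6,0,26.9],"angular":[0,0,0],"jaw":0}]'
python3 - <<'E'
from h import *
import cv2
o=ctrl.get_obs();print(o["ee_pos"],o["qpos"],o["width"],o["ft_force"])
a=ctrl.get_image("scene")[:,:,::-1];b=ctrl.get_image("top")[:,:,::-1]
cv2.imwrite("pics/m.png",np.hstack([cv2.resize(a[60:200,290:430],(400,400),interpolation=2),cv2.resize(b[115:215,370:470],(400,400),interpolation=2)]))
M=R.from_rotvec(o["orientation"]).as_matrix();g=o["ee_pos"]-18.7*M[:,2]
q=g-322.4*M[:,0]
print("mid",q+22.5*M[:,1])
for c in C: print(c,proj(c,[q,q+22.5*M[:,1],q+45*M[:,1]]))
E
```

```text
t: 13.55
ee_pos: [518.7, 82.5, 347.5]
orientation: [-2.216, -2.227, 0.0]
ft_force: [-0.1, -0.8, -1.8]
width: 24.2
grasp_force: 30.0
t: 14.55
ee_pos: [518.6, 102.1, 320.6]
orientation: [2.216, 2.227, 0.0]
ft_force: [0.0, 1.0, -2.8]
width: 24.0
grasp_force: 30.0
[518.589 102.067 320.642] [0.172 0.175 1.74  0.    1.227 0.167] 23.9561010588528 [ 0.021  1.033 -2.758]
mid [ 542.699 -220.217  339.341]
scene [[360.739 122.883]
 [353.558 121.312]
 [346.472 119.761]]
top [[398.681 182.506]
 [398.321 172.543]
 [397.965 162.676]]
```

View pics/m.png

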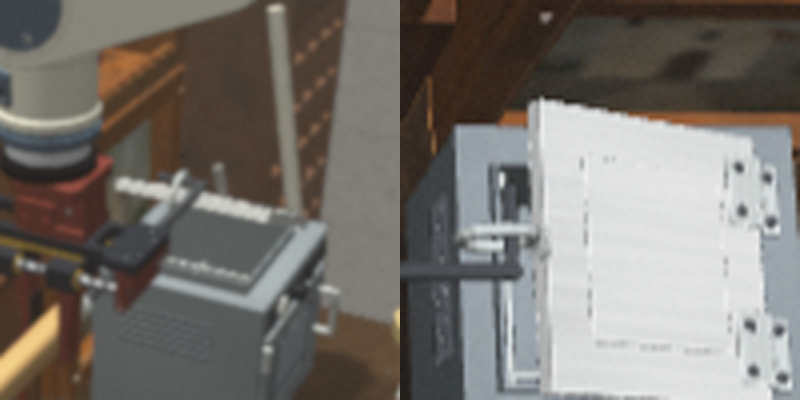

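The ring surrounds the prong at px (398,172) and the pole hasn't slipped. I'll continue to shut.

```bash
python3 -m creep '[{"translation":[3.2,0,5.4],"angular":[0,0,0],"jaw":0},{"translation":[6.2,0,10.8],"angular":[0,0,0],"jaw":0},{"translation":[9,0,16.4],"angular":[0,0,0],"jaw":0},{"translation":[11.7,0,22],"angular":[0,0,0],"jaw":0},{"translation":[14.2,0,27.7],"angular":[0,0,0],"jaw":0},{"translation":[16.6,0,33.5],"angular":[0,0,0],"jaw":0},{"translation":[18.7,0,39.4],"angular":[0,0,0],"jaw":0},{"translation":[20.7,0,45.3],"angular":[0,0,0],"jaw":0}]'
python3 -m creep '[{"translation":[1.8,0,6],"angular":[0,0,0],"jaw":0},{"translation":[3.4,0,12],"angular":[0,0,0],"jaw":0},{"translation":[4.9,0,18.1],"angular":[0,0,0],"jaw":0},{"translation":[6.1,0,24.2],"angular":[0,0,0],"jaw":0},{"translation":[7.2,0,30.3],"angular":[0,0,0],"jaw":0},{"translation":[8.1,0,36.5],"angular":[0,0,0],"jaw":0},{"translation":[8.8,0,42.7],"angular":[0,0,0],"jaw":0},{"translation":[9.4,0,48.9],"angular":[0,0,0],"jaw":0}]'
python3 -m creep '[{"translation":[0,0,3],"angular":[0,0,0],"jaw":0},{"translation":[0,0,6],"angular":[0,0,0],"jaw":0},{"translation":[0,0,9],"angular":[0,0,0],"jaw":0},{"translation":[0,0,12],"angular":[0,0,0],"jaw":0},{"translation":[0,0,15],"angular":[0,0,0],"jaw":0},{"translation":[0,0,17],"angular":[0,0,0],"jaw":0},{"translation":[0,0,17],"angular":[0,0,0],"jaw":0},{"translation":[0,0,17],"angular":[0,0,0],"jaw":0}]'
python3 - <<'E'
from h import *
import cv2
o=ctrl.get_obs();print(o["ee_pos"],o["qpos"],o["width"],o["ft_force"])
a=ctrl.get_image("scene")[:,:,::-1];b=ctrl.get_image("top")[:,:,::-1]
cv2.imwrite("pics/n.png",np.hstack([cv2.resize(a[60:200,290:430],(400,400),interpolation=2),cv2.resize(b[115:215,350:450],(400,400),interpolation=2)]))
M=R.from_rotvec(o["orientation"]).as_matrix();g=o["ee_pos"]-18.7*M[:,2]
q=g-322.4*M[:,0]
print("mid",q+22.5*M[:,1])
for c in C: print(c,proj(c,[q,q+22.5*M[:,1],q+45*M[:,1]]))
E
```

```text
t: 15.65
ee_pos: [518.5, 122.7, 275.2]
orientation: [-2.216, -2.227, -0.0]
ft_force: [0.7, -0.2, -3.4]
width: 23.9
grasp_force: 30.0
t: 16.65
ee_pos: [518.4, 132.1, 226.3]
orientation: [2.216, 2.227, -0.0]
ft_force: [0.7, -0.2, -3.4]
width: 24.0
grasp_force: 30.0
t: 17.65
ee_pos: [518.5, 132.0, 209.7]
orientation: [2.216, 2.227, 0.0]
ft_force: [0.4, -0.2, -1.1]
width: 23.5
grasp_force: 30.0
[518.513 132.024 209.744] [0.227 0.308 1.84  0.    0.993 0.222] 23.53552120582592 [ 0.37  -0.155 -1.052]
mid [ 542.617 -190.26   228.435]
scene [[354.598 161.001]
 [347.696 159.238]
 [340.881 157.497]]
top [[376.44  191.624]
 [376.216 182.758]
 [375.995 173.967]]
```

View pics/n.png

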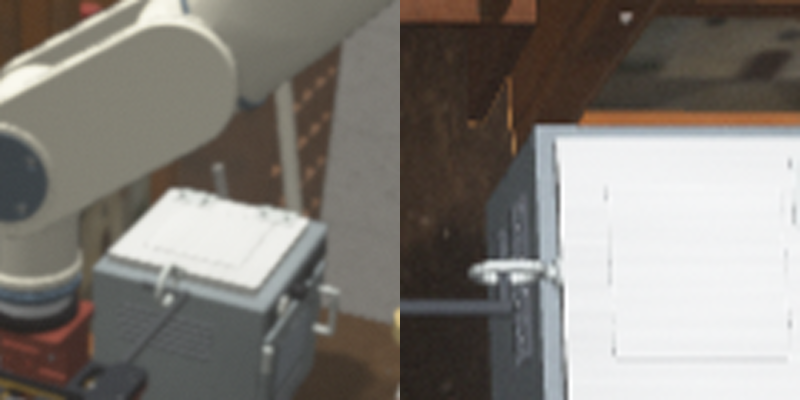

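The flap lies flat, with the prong centred in the ring at px (377,183). Now I'll withdraw along -x.

```bash
python3 -m creep '[{"translation":[0,-4,0],"angular":[0,0,0],"jaw":0},{"translation":[0,-11,0],"angular":[0,0,0],"jaw":0},{"translation":[0,-19,0],"angular":[0,0,0],"jaw":0},{"translation":[0,-27,0],"angular":[0,0,0],"jaw":0},{"translation":[0,-36,0],"angular":[0,0,0],"jaw":0},{"translation":[0,-45,0],"angular":[0,0,0],"jaw":0},{"translation":[0,-53,0],"angular":[0,0,0],"jaw":0},{"translation":[0,-56,0],"angular":[0,0,0],"jaw":0}]'
python3 -m creep '[{"translation":[8,0,0],"angular":[0,0,0],"jaw":0},{"translation":[20,-1,0],"angular":[0,0,0.02],"jaw":0},{"translation":[34,-2,10],"angular":[0,0,0.04],"jaw":0},{"translation":[48,-4,25],"angular":[0,0,0.06],"jaw":0},{"translation":[61,-6,45],"angular":[0,0,0.08],"jaw":0},{"translation":[73,-8,65],"angular":[0,0,0.1],"jaw":0},{"translation":[80,-9,82],"angular":[0,0,0.115],"jaw":0},{"translation":[83,-10,90],"angular":[0,0,0.115],"jaw":0}]'
python3 - <<'E'
from h import *
import cv2
o=ctrl.get_obs();print(o["ee_pos"],o["qpos"],o["width"],o["ft_force"])
a=ctrl.get_image("scene")[:,:,::-1];b=ctrl.get_image("top")[:,:,::-1]
cv2.imwrite("pics/o.png",np.hstack([cv2.resize(a[60:300,280:420],(350,600),interpolation=2),cv2.resize(b[130:330,210:360],(450,600),interpolation=2)]))
M=R.from_rotvec(o["orientation"]).as_matrix();g=o["ee_pos"]-18.7*M[:,2]
q=g-322.4*M[:,0]
print("M",M[:,:2])
for c in C: print(c,proj(c,[q,q+45*M[:,1]]))
E
```

```text
t: 18.75
ee_pos: [461.9, 131.7, 209.7]
orientation: [-2.216, -2.227, 0.0]
ft_force: [-0.4, -0.2, -1.5]
width: 23.8
grasp_force: 30.0
t: 19.75
ee_pos: [451.8, 215.0, 118.7]
orientation: [-2.339, -2.096, 0.002]
ft_force: [-0.8, -0.5, -2.2]
width: 24.0
grasp_force: 30.0
[451.763 215.045 118.658] [ 0.42   0.4    1.973 -0.     0.769  0.53 ] 24.00670392510916 [-0.815 -0.453 -2.212]
M [[ 0.109  0.994]
 [ 0.994 -0.109]
 [-0.001 -0.001]]
scene [[374.139 210.298]
 [360.432 205.131]]
top [[339.589 235.74 ]
 [341.376 219.023]]
```

View pics/o.png

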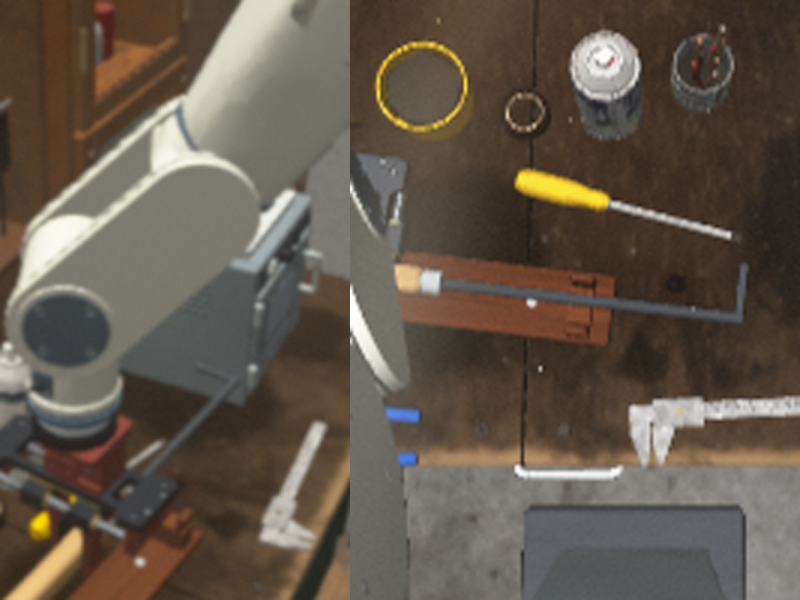

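The hook sits only about 1–2 px from the prediction (observed px (340.3,236.3)), so the pole hasn't slipped noticeably. I'll lower it into the saddles.

```bash
python3 -m creep '[{"translation":[0,0,10],"angular":[0,0,0],"jaw":0},{"translation":[0,0,28],"angular":[0,0,0],"jaw":0},{"translation":[0,0,46],"angular":[0,0,0],"jaw":0},{"translation":[0,0,62],"angular":[0,0,0],"jaw":0},{"translation":[0,0,75],"angular":[0,0,0],"jaw":0},{"translation":[0,0,84],"angular":[0,0,0],"jaw":0},{"translation":[0,0,89],"angular":[0,0,0],"jaw":0},{"translation":[0,0,91],"angular":[0,0,0],"jaw":0}]'
python3 - <<'E'
from h import *
o=ctrl.get_obs();print(o["ft_force"],o["moment"])
E
python3 -m creep '[{"translation":[0,0,1],"angular":[0,0,0],"jaw":0},{"translation":[0,0,1],"angular":[0,0,0],"jaw":0.35},{"translation":[0,0,1],"angular":[0,0,0],"jaw":0.45},{"translation":[0,0,1],"angular":[0,0,0],"jaw":0.6},{"translation":[0,0,1],"angular":[0,0,0],"jaw":0.8},{"translation":[0,0,1],"angular":[0,0,0],"jaw":1},{"translation":[0,0,1],"angular":[0,0,0],"jaw":1},{"translation":[0,0,1],"angular":[0,0,0],"jaw":1}]'
```

```text
t: 20.85
ee_pos: [452.1, 214.7, 28.6]
orientation: [2.34, 2.096, 0.0]
ft_force: [-0.4, 0.2, -1.5]
width: 23.8
grasp_force: 30.0
[-0.432  0.182 -1.456] [-0.05  -0.033  0.001]
t: 21.85
ee_pos: [452.0, 214.7, 27.7]
orientation: [-2.34, -2.096, 0.0]
ft_force: [0.3, 0.2, -0.2]
width: 85.7
grasp_force: 0.0
```

Now I'll lift straight up and swing clear, then check the rest.

```bash
python3 -m creep '[{"translation":[0,0,-10],"angular":[0,0,0],"jaw":1},{"translation":[0,0,-30],"angular":[0,0,0],"jaw":1},{"translation":[0,0,-60],"angular":[0,0,0],"jaw":1},{"translation":[0,0,-100],"angular":[0,0,0],"jaw":1},{"translation":[0,0,-150],"angular":[0,0,0],"jaw":1},{"translation":[0,0,-200],"angular":[0,0,0],"jaw":1},{"translation":[0,0,-240],"angular":[0,0,0],"jaw":1},{"translation":[0,0,-260],"angular":[0,0,0],"jaw":1}]'
python3 -m creep '[{"translation":[30,-10,0],"angular":[0,0,0],"jaw":1},{"translation":[70,-20,0],"angular":[0,0,0],"jaw":1},{"translation":[110,-30,0],"angular":[0,0,0],"jaw":1},{"translation":[150,-40,0],"angular":[0,0,0],"jaw":1},{"translation":[190,-50,0],"angular":[0,0,0],"jaw":1},{"translation":[230,-60,0],"angular":[0,0,0],"jaw":1},{"translation":[250,-60,0],"angular":[0,0,0],"jaw":1},{"translation":[250,-60,0],"angular":[0,0,0],"jaw":1}]'
python3 - <<'E'
from h import *
import cv2
a=ctrl.get_image("scene")[:,:,::-1];b=ctrl.get_image("top")[:,:,::-1]
cv2.imwrite("pics/p.png",np.vstack([cv2.resize(b[120:260,150:480],(660,280),interpolation=2),cv2.resize(a[80:380,215:435],(220,300)).repeat(3,1)[:, :660]]))
for c in C: print(c,[(np.round(d["rect"],1),d["score"]) for d in ctrl.look_for(c,"hook_pole")[:1]])
print(ctrl.get_obs()["ee_pos"])
E
```

```text
t: 22.85
ee_pos: [452.6, 215.0, 291.0]
orientation: [2.339, 2.095, 0.006]
ft_force: [0.5, 0.4, -0.2]
width: 87.4
grasp_force: 0.0
t: 23.85
ee_pos: [419.9, 470.1, 287.7]
orientation: [2.339, 2.097, -0.0]
ft_force: [-0.7, -0.4, 1.3]
width: 87.8
grasp_force: 0.0
scene [(array([261.7, 232.1, 372.7, 355.8]), 0.81)]
top [(array([167.7, 215.6, 341.2, 245.4]), 0.75)]
[420.11  468.4   287.756]
```

View pics/p.png

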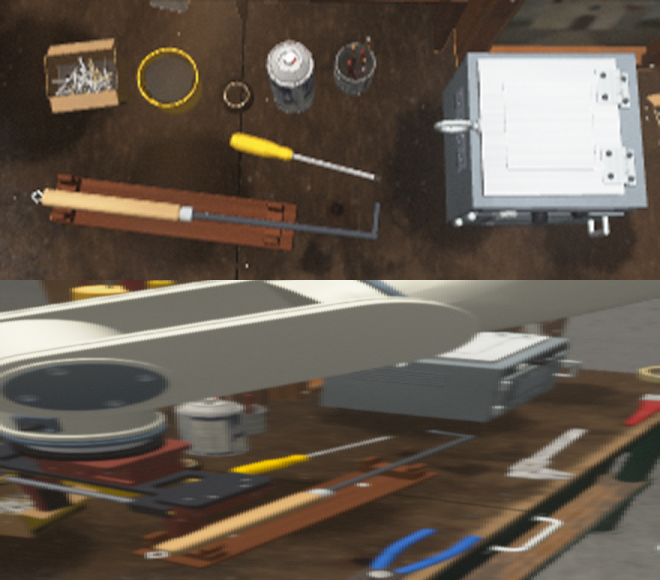

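The top view shows the flap shut and the pole in both saddles. Its handle end is at px (171,218) and its hook corner at (338,238), the same as at the start, and the bystanders haven't moved.

```bash
python3 -c "
from workcell import ctrl
print(ctrl.close_job())"
```

```text
the job is handed in; nothing more can be done
None
```

I closed the vent flap with the hook pole, unhooked it, laid the pole back in both saddles, and handed the job in at about 24 s; the final picture shows the flap shut and the bystanders unmoved, but no verdict came back.

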